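Shut the fastener chest and latch it

TASK

Gently shut the lid of the grey fastener chest, then swing the latch handle on its front round over the cam until it drops right down into the low notch and its tongue holds the lid shut. Do not force the handle against the end stop or press hard on the lid, leave the other things on the bench and in the chest where they are, and let go at the end.

Things in the scene. Friction and masses are not known exactly. Their poses are not given: they have to be found in the camera images.
- chest: Grey steel fastener chest fixed to the bench. Origin on the bench top right under the latch's upright pivot; x runs from the pivot into the chest, y along its front, z up. The box is 180 mm deep (chest x 40 to 220 mm), 260 mm wide (y -130 to 130), rim 102 mm above the bench. The latch stands in front of it (towards -x).
- lid: Grey lid, slab 185 x 268 x 8 mm. Origin mid hinge line on the chest's far rim (chest x 220 mm, 102 mm up); the slab runs 185 mm along lid -x, underside at lid z 0. Shut when its z is upright (top 110 mm above the bench). Starts 0.4-0.75 rad open, front edge raised. Stiff hinge (1 N m): stays where left; pushing its front half down takes 2 to 6 N until it meets bumpers at the rim.
- cam_plate: Plate on the chest front; origin on the pivot axis at its top face, 85 mm up; axes as chest. On it a dark cam, 60 mm from the pivot: counter-clockwise from above a ramp 42 mm long up to 10 mm, crest 6 mm long, notch 14 mm wide down to the plate, end stop. The cam is adjustable: the pin is in the notch somewhere in 1.18 to 1.96 rad of turn (play 0.07), unlike each time, in no reading: feel for it.
- latch_handle: Handle on the pivot: lever 18 mm wide, 10 thick, to 115 mm along its own +y, tongue 66 mm the other way (4 mm over a shut lid); lever underside 111 mm above the bench when down. A 10 mm pin under the lever, 60 mm from the pivot, rides the cam. Pressed down with 7 to 10 N, damped (drops in 0.2 s), rises at most 14 mm. Turns freely, but slides back if let go on the ramp; the ramp takes 2 to 8 N at the knob.
- latch_knob (a point): Middle of the black upright knob on the lever, a cylinder 20 mm in diameter, 44 mm tall, 100 mm from the pivot. The point is 58 mm above the plate (143 mm above the bench) when the handle is down, 10 mm higher on the crest. It can be pushed round with the fingers standing loosely either side, free to rise and drop.
- latch_turn (a joint): Turn of the handle, rad: 0 with the lever along the chest's +y, growing counter-clockwise from above; at 1.57 (about mid-range of the notch) the lever points along chest -x (away from the chest) and the tongue lies over the lid's front edge. Starts at 0 to 0.18, down, before the ramp (which begins at 0.3 to 1.0).
- tin_in: Steel tin, 66 mm diameter, 75 mm tall, standing in the chest's left (+y) compartment; origin at the middle of its underside.
- carton_in: Cardboard carton 90 x 60 x 50 mm in the chest's right compartment; origin at the middle of its underside.
- tin_tall: Steel tin with paper label, 74 mm diameter, 110 mm tall, to the left of the chest; origin at the middle of its underside.
- jar: Clear jar with steel cap, 70 mm diameter, 100 mm tall, to the right of the chest; origin at the middle of its underside.
- carton: Cardboard carton 80 x 120 x 50 mm, right of the latch; origin at the middle of its underside.
- wrench: Steel wrench 180 mm long lying left of the latch, towards the robot; origin at the middle of its underside.
- collar: Steel pipe collar, 64 mm outside, 40 mm bore, 22 mm tall, left of the latch; origin at the middle of its underside.

How it is judged:
By the outcome, as a careful person would: the job done as asked, in the order asked, and still so for the second after the job is handed in, with the robot touching nothing.
It also fails if it takes over 72 s, if anything falls off the work surface, if the arm or the gripper's body presses on something with over 40 N, if the wrist force passes 120 N, or if a joint passes its speed limit or range.

ROBOT

A 6-joint arm with a two-finger parallel gripper is mounted at the origin on the work surface. World frame = base frame: x ahead of the robot, y to its left, z up, the work surface at z = 0. Lengths are in m, angles in rad, forces in N, time in s.
With the tool pointing down it reaches from about 0.425 to 0.95 m from the base axis. Payload 3.5 kg.
Tool frame: the origin (TCP) lies on the centre line of the jaws, within the pads' length; the fingertips stand 11 mm ahead of it and the grasp point (between the pads) lies 8 mm behind it; x points along the fingers, y is the direction in which the jaws open and shut, and the axes are right-handed (so a half turn about x gives the same grasp; the last joint's range is limited). The gripper opens to 85 mm and grips with 20 to 120 N. Pads are 22 mm wide; open, the fingers measure 114 mm over their backs; the gripper's body (76 mm by 85 mm) begins 54 mm behind the grasp point. The pads swing forward as they close: fully open they stand 13 mm farther back than shut.
Start: joints at [-1.442, 0.286, 1.577, -0, 1.279, -0.15], TCP at [0.186, -0.649, 0.242] pointing down, gripper open.
Joint ranges: [-2.77, 2.77], [-0.9, 2.22], [0.21, 2.48], [-1.53, 4.67], [0.24, 2.81], [-2.84, 2.84]. Speed limits (rad/s): [2.79, 2.79, 3.14, 3.14, 3.14, 3.14].

INTERFACE

Orientations are given as a unit quaternion [x, y, z, w].
In Python, from plant import ctrl gives the robot as it stands. The module is installed in compiled form; this text tells all that it offers.
- The arm moves only by the tool drive_tool, never from a script. Its argument "series" is a list of rows, each a list of 2 entries, a list of its own where there are three numbers: the shift along the tool's x, y, z in units of 50 mm (1.0 is 50 mm), then the turn, a rotation vector about the tool's x, y, z in degrees. A call has 1 to 5 rows; each row shifts and turns the pose as measured when the row begins, along the tool's axes as they then stand; what a row does not reach is not made up. A row lasts 1/10 s, in which the tool goes at most 50 mm and 8.59 degrees, less where a joint would pass 70% of its speed; a pose out of reach is approached as far as the arm can. A call is refused whole if a number of a shift passes 1 or a number of a turn 8.59, either way. A call with a gripper value outside its range is refused whole. "grip" is the gripper's target within -1 to 1 (fully open at 1, half-way at 0, shut at -1), set as the call begins (left out, the last holds). The fingers move at their own pace and stop on an object; "newtons" is the grip in N (left out, the last holds). Time passes only in rows, so rows that do not move let the fingers close. It gives the time, the measured TCP pose, the force and the opening at its end, in the units of the state.
- ctrl.get_state(): the state, without advancing time (a new reading comes with each control period).
- ctrl.read_camera(name): name is "scene" or "top" or "wrist"; returns a dict with "img" (384x512x3 uint8, red, green, blue), "camera_matrix" (3x3 intrinsics, pixels), "k1" (the pictures are not rectified: a ray, as slopes to the right and down, at radius r is drawn at 1 + k1 r^2 times it, then the intrinsics apply), "R" (3x3) and "t" (3): a world point X has camera coordinates R X + t. Camera axes: x right, y down, z forward; pixel columns grow to the right and rows downward; lengths in m; the calibration is good to about 2 mm. A picture is of the moment at which its call begins. There is no depth.
- ctrl.sign_off(): hands the job in, once; it reports no verdict.
The state is a dict: "time": time; "qpos": joint angles; "dq": joint speeds; "joint_efforts": joint torques, N m; "eef_pos": TCP position; "tcp_rot": TCP orientation; "contact_force": force on the tool from outside, world axes, zero at the start; "wrist_torque": the same for the moment, N m; "opening": opening from 0.0 (shut) to 1.0 (fully open).
Only numpy, scipy, OpenCV 4.12 (cv2) and the standard library are available. Lean on these libraries where they do the work, as an engineer would, in place of code of your own. Each camera call takes 0.05 s, during which the arm holds its last target.

## Working session

There is one attempt and no reset: what is moved stays moved. The work goes in short steps, Python scripts to look and compute and a tool call to move; the robot and the scene stay as the last step left them, time stands still between calls to the robot, and variables do not carry over. Pictures are saved under pics/ and viewed, and the job is handed in when it is done.

Besides the shell and the picture viewer there is one more tool, called after "Request:" by a JSON object that holds its "op" and its "data", one argument or row to a line. drive_tool: Moves the arm, as the interface text tells. Its arguments: {"type":"object","properties":{"series":{"type":"array"},"grip":{"type":"number"},"newtons":{"type":"number"}},"required":["series"]}

```bash
mkdir -p pics; cat > h.py <<'E'
from plant import ctrl
import numpy as np, cv2
def snap(n,tag):
    c=ctrl.read_camera(n); cv2.imwrite(f'pics/{tag}.png',c['img'][:,:,::-1]); return c
def ray(c,u,v):
    K=np.array(c['camera_matrix']);R=np.array(c['R']);t=np.array(c['t'])
    d=np.array([(u-K[0,2])/K[0,0],(v-K[1,2])/K[1,1]]);s=d.copy()
    for _ in range(20): s=d/(1+c['k1']*(s@s))
    w=R.T@np.array([s[0],s[1],1]); return -R.T@t,w
def onz(c,u,v,z):
    o,w=ray(c,u,v); return o+w*(z-o[2])/w[2]
def proj(c,X):
    K=np.array(c['camera_matrix']);p=np.array(c['R'])@np.array(X)+c['t'];s=p[:2]/p[2];s=s*(1+c['k1']*(s@s))
    return K[0,0]*s[0]+K[0,2],K[1,1]*s[1]+K[1,2]
def tri(c1,p1,c2,p2):
    o1,w1=ray(c1,*p1);o2,w2=ray(c2,*p2)
    A=np.stack([w1,-w2],1);k=np.linalg.lstsq(A,o2-o1,rcond=None)[0]
    a=o1+k[0]*w1;b=o2+k[1]*w2
    return (a+b)/2,np.linalg.norm(a-b)
E
python3 - <<'E'
from h import *
import pickle
d={}
for n in ['scene','top','wrist']:
    d[n]=snap(n,n+'0'); print(n,d[n]['camera_matrix'],d[n]['k1'],d[n]['t'])
pickle.dump(d,open('c0.pkl','wb'))
print(ctrl.get_state())
E
```

```text
scene [[423.06526561   0.         250.33768783]
 [  0.         423.06526561 190.94100286]
 [  0.           0.           1.        ]] -0.08902706246962655 [-0.47837394  0.39636947  0.78511238]
top [[385.72052572   0.         253.05458703]
 [  0.         385.72052572 195.19885915]
 [  0.           0.           1.        ]] -0.04329061078586064 [-1.03072014e-03  6.24212769e-01  1.04857401e+00]
wrist [[300.52185712   0.         256.69248662]
 [  0.         300.52185712 191.17153611]
 [  0.           0.           1.        ]] -0.016912169196768686 [-0.67461998 -0.0383615   0.37743691]
{'time': 0.15, 'qpos': array([-1.44199116e+00,  2.87019117e-01,  1.57783253e+00,  1.23353200e-05,
        1.27860319e+00, -1.49996700e-01]), 'dq': array([-0.00041971, -0.00138387, -0.00338428,  0.00162525,  0.0014747 ,
       -0.00088056]), 'joint_efforts': array([-1.24742910e-03, -4.06602466e+01, -2.93142235e+01, -2.69998236e-04,
        3.95920812e-03, -3.67841693e-06]), 'eef_pos': array([ 0.1857327 , -0.6484371 ,  0.24123138]), 'tcp_rot': array([ 0.70025845,  0.09890942, -0.70023615,  0.09759282]), 'contact_force': array([ 0.73778401, -0.20440496,  0.28547272]), 'wrist_torque': array([ 0.04488798, -0.04378596,  0.00614819]), 'opening': 0.9998225534923019}
```

View pics/scene0.png

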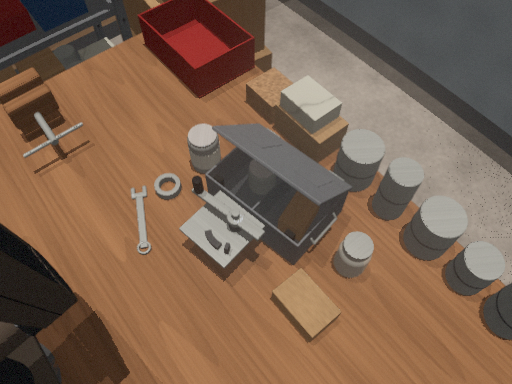

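View pics/top0.png

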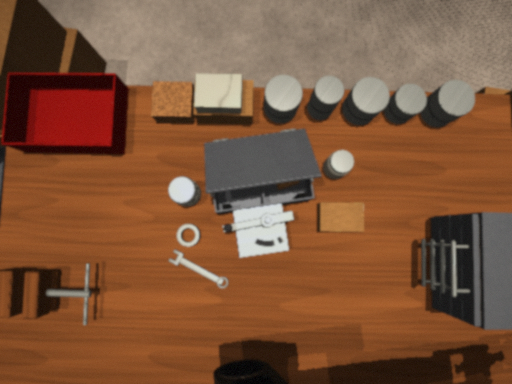

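View pics/wrist0.png

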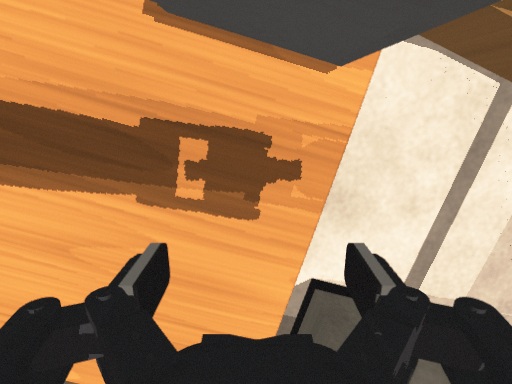

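The top view shows the chest with its lid open at about (262,170) px and the pivot at about (266,220). The knob is at about (228,228) and the dark cam at about (266,242). I'll enlarge these areas.

```bash
python3 - <<'E'
import cv2
a=cv2.imread('pics/top0.png')[120:270,160:360]; cv2.imwrite('pics/t0z.png',cv2.resize(a,None,fx=4,fy=4,interpolation=cv2.INTER_CUBIC))
a=cv2.imread('pics/scene0.png')[110:290,170:370]; cv2.imwrite('pics/s0z.png',cv2.resize(a,None,fx=3.3,fy=3.3,interpolation=cv2.INTER_CUBIC))
E
```

```text
(no output)
```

View pics/t0z.png

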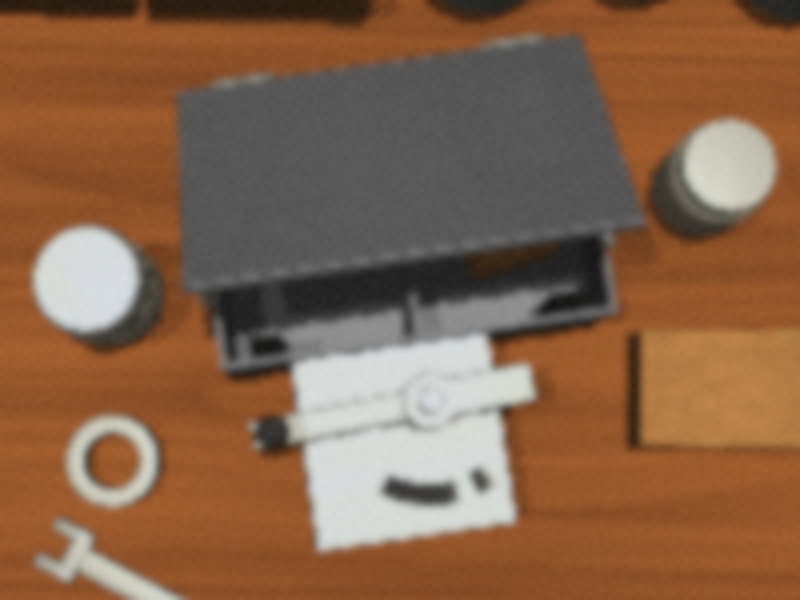

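View pics/s0z.png

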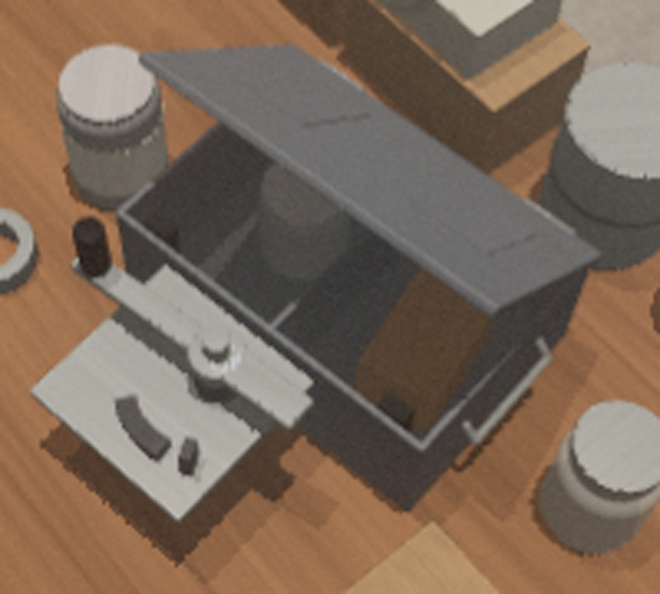

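```bash
python3 - <<'E'
from h import *
import pickle
d=pickle.load(open('c0.pkl','rb')); T=d['top'];S=d['scene']
tz=lambda u,v:(160+u/4-.375,120+v/4-.375)
sz=lambda u,v:(170+u/3.3-.35,110+v/3.3-.35)
L=onz(T,*tz(226,374),.102);R=onz(T,*tz(618,312),.102)
print('rim',L,R,np.linalg.norm(L-R))
print('rim tri',tri(T,tz(226,374),S,sz(122,212)),tri(T,tz(618,312),S,sz(422,446)))
yv=(L-R)[:2];yv/=np.linalg.norm(yv);xv=np.array([yv[1],-yv[0]])
P=((L+R)/2)[:2]-.04*xv
print('pivot',P,'x',xv,'yaw',np.arctan2(xv[1],xv[0]))
print('hub',onz(T,*tz(430,398),.13),tri(T,tz(430,398),S,sz(217,340)))
K=tri(T,tz(268,432),S,sz(89,225));print('knobtop',K, onz(T,*tz(268,432),.165))
for nm,uv,z in [('knobT',(268,432),.165),('ramp0',(388,487),.088),('crestend',(452,492),.095),('stop a',(476,478),.095),('stop b',(490,485),.095)]:
    w=onz(T,*tz(*uv),z)[:2]-P; a=np.array([w@xv,w@yv]); print(nm,a,np.hypot(*a),'turn',np.arctan2(-a[0],a[1]))
for nm,uv,z in [('knobS',(89,225),.165),('ramp0',(125,405),.088),('crestend',(160,455),.095),('stop a',(185,465),.095)]:
    w=onz(S,*sz(*uv),z)[:2]-P; a=np.array([w@xv,w@yv]); print(nm,a,np.hypot(*a),'turn',np.arctan2(-a[0],a[1]))
print('lid front corners',tri(T,tz(190,290),S,sz(142,58)),tri(T,tz(645,226),S,sz(495,308)))
H=P+.22*xv; print('hinge',H)
print('scene lid? tintall',onz(T,*tz(87,280),.11),'collar',onz(T,*tz(113,460),.022),'jar',onz(T,*tz(730,165),.1))
E
```

```text
rim [0.56878653 0.10682929 0.102     ] [ 0.61457071 -0.14652333  0.102     ] 0.25745629048154467
rim tri (array([0.57142666, 0.10443889, 0.10960205]), np.float64(0.006745342530217399)) (array([ 0.6145004 , -0.1455516 ,  0.11168814]), np.float64(0.0018393792926059225))
pivot [ 0.55231619 -0.02696034] x [0.98406071 0.17783285] yaw 0.17878376164501988
hub [ 0.55539512 -0.02452699  0.13      ] (array([ 0.55561806, -0.02451481,  0.13824005]), np.float64(0.0010482162998165863))
knobtop (array([0.53316955, 0.073058  , 0.16904138]), np.float64(0.0032797180518554796)) [0.5317368  0.07411547 0.165     ]
knobT [-0.00227677  0.10312443] 0.10314955756149903 turn 0.022074340788422953
ramp0 [-0.04856807  0.03653746] 0.06077699762420854 turn 0.9258287824764203
crestend [-0.05801397 -0.00386469] 0.05814255260335735 turn 1.6373146598397084
stop a [-0.0515491  -0.02066637] 0.05553744986629047 turn 1.952083916487478
stop b [-0.05742268 -0.02889497] 0.06428283565786001 turn 2.036998963579122
knobS [0.00178287 0.10298229] 0.10299771818500122 turn -0.01731067081381307
ramp0 [-0.04876309  0.03337172] 0.05908900440415295 turn 0.9706414034421749
crestend [-0.06096842 -0.00871773] 0.06158853471872157 turn 1.712821199660378
stop a [-0.05582716 -0.02458734] 0.06100170948783937 turn 1.9856541025628363
lid front corners (array([0.61138612, 0.11633701, 0.22596834]), np.float64(0.0006339899429979094)) (array([ 0.65403509, -0.14257439,  0.23013394]), np.float64(0.002697087483430844))
hinge [0.76880955 0.01216289]
scene lid? tintall [0.62717707 0.19784017 0.11      ] collar [0.51038805 0.19180168 0.022     ] jar [ 0.71331558 -0.21990751  0.1       ]
```

```bash
python3 - <<'E'
from h import *
import pickle
d=pickle.load(open('c0.pkl','rb')); T=d['top'];W=d['wrist']
a=cv2.resize(T['img'][190:384,392:512,::-1],None,fx=4,fy=4,interpolation=cv2.INTER_CUBIC);a=a[:600];cv2.imwrite('pics/box.png',a)
print(ray(T,256,192),ray(W,256,192))
for uv in [(431,313),(428,215)]: print(onz(T,*uv,0))
for z in [.1,.2,.3,.4,.5]: print(z,onz(T,485,328,z),onz(T,483,212,z))
print(onz(W,340,66,0),onz(W,340,66,.1))
E
```

```text
(array([0.52806668, 0.00762326, 1.10010798]), array([ 0.09762273, -0.00283055, -0.99528332])) (array([ 0.25588627, -0.62897504,  0.37142288]), array([-0.28100267, -0.07684586, -0.95663218]))
[ 0.30389397 -0.49650385  0.        ]
[ 0.58039637 -0.49106089  0.        ]
0.1 [ 0.28728366 -0.59251721  0.1       ] [ 0.58640284 -0.59350151  0.1       ]
0.2 [ 0.31135936 -0.53250964  0.2       ] [ 0.58056986 -0.53339553  0.2       ]
0.3 [ 0.33543506 -0.47250207  0.3       ] [ 0.57473687 -0.47328954  0.3       ]
0.4 [ 0.35951077 -0.41249451  0.4       ] [ 0.56890388 -0.41318355  0.4       ]
0.5 [ 0.38358647 -0.35248694  0.5       ] [ 0.5630709  -0.35307757  0.5       ]
[ 0.3192223  -0.70993854  0.        ] [ 0.30217003 -0.68814034  0.1       ]
```

View pics/box.png

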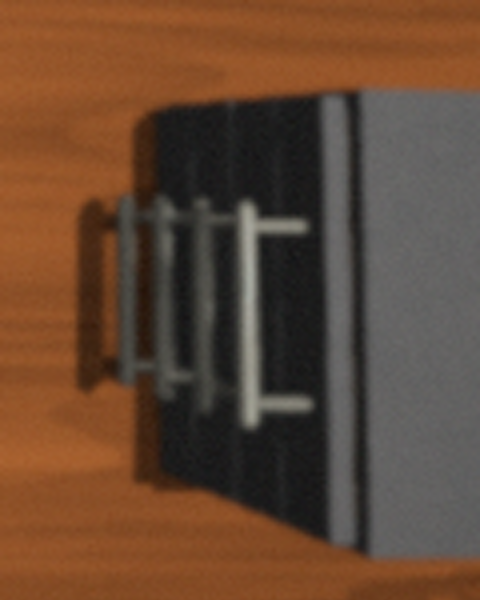

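The dark drawer box is about 0.27 m tall, at x 0.30–0.58 and y < -0.45. It lies on the straight path, so I'll go over it.

```bash
cat >> h.py <<'E'
from scipy.spatial.transform import Rotation as Ro
P=np.array([.5545,-.0255]);yaw=.177
xv=np.array([np.cos(yaw),np.sin(yaw)]);yv=np.array([-xv[1],xv[0]])
def ch(a,b): return P+a*xv+b*yv
def knob(th): return ch(-.1*np.sin(th),.1*np.cos(th))
def st(tgt=None,jaw=None):
    s=ctrl.get_state();R=Ro.from_quat(s['tcp_rot']);M=R.as_matrix()
    ja=np.arctan2(M[1,1],M[0,1])
    print('t',round(s['time'],2),'pos',s['eef_pos'].round(4),'F',s['contact_force'].round(1),'open',round(s['opening'],3),'jaw',round(ja,3),'q',s['qpos'].round(2),'xaxis',M[:,0].round(3))
    w=s['eef_pos'][:2]-P; a,b=w@xv,w@yv; print('chest',round(a,4),round(b,4),'polar r',round(np.hypot(a,b),4),'th',round(np.arctan2(-a,b),3))
    if tgt is not None: print('shift units',(M.T@(np.array(tgt)-s['eef_pos'])/.05).round(2))
    if jaw is not None:
        d=(jaw-ja+np.pi/2)%np.pi-np.pi/2; print('toolx turn deg',-np.degrees(d).round(2))
    # tilt correction
    z=np.cross(M[:,0],[0,0,-1]);print('tilt fix deg(tool)',np.degrees(M.T@z).round(2))
E
python3 - <<'E'
from h import *
st([*ch(.1,0),.40],yaw)
E
```

```text
t 0.15 pos [ 0.1857 -0.6484  0.2412] F [ 0.7 -0.2  0.3] open 1.0 jaw -1.292 q [-1.44  0.29  1.58  0.    1.28 -0.15] xaxis [-0.     0.002 -1.   ]
chest -0.4727 -0.5483 polar r 0.7239 th 2.43
shift units [ -3.15  -9.75 -12.51]
toolx turn deg -84.17
tilt fix deg(tool) [-0.   -0.02  0.11]
```

Request:
{"op": "drive_tool", "data": {
  "series": [
    [[-1, 0, 0], [0, 0, 0]],
    [[-1, 0, 0], [0, 0, 0]],
    [[-1, 0, 0], [0, 0, 0]],
    [[-0.2, -0.5, -0.7], [0, 0, 0]],
    [[0, -0.6, -0.75], [0, 0, 0]]
  ],
  "grip": -1,
  "newtons": 20
}}

```text
time: 0.65
eef_pos: [0.2377, -0.5766, 0.4]
tcp_rot: [0.701, 0.101, -0.701, 0.09]
contact_force: [0.9, 0.1, -0.4]
opening: 0.146
```

```bash
python3 -c "
from h import *
st([*ch(.1,0),.40],yaw)"
```

```text
t 0.65 pos [ 0.2377 -0.5766  0.4   ] F [ 0.9  0.1 -0.4] open 0.146 jaw -1.3 q [-1.34  0.11  1.5   0.    1.55 -0.04] xaxis [-0.002  0.015 -1.   ]
chest -0.4089 -0.4867 polar r 0.6357 th 2.443
shift units [  0.15  -8.73 -11.05]
toolx turn deg -84.61
tilt fix deg(tool) [-0.   -0.12  0.85]
```

Request:
{"op": "drive_tool", "data": {
  "series": [
    [[0, -0.62, -0.78], [0, 0, 0]],
    [[0, -0.62, -0.78], [0, 0, 0]],
    [[0, -0.62, -0.78], [0, 0, 0]],
    [[0, -0.62, -0.78], [0, 0, 0]],
    [[0, -0.62, -0.78], [0, 0, 0]]
  ]
}}

```text
time: 1.15
eef_pos: [0.3846, -0.3721, 0.4031]
tcp_rot: [0.701, 0.099, -0.7, 0.089]
contact_force: [0.7, 0.4, -0.7]
opening: 0.001
```

Request:
{"op": "drive_tool", "data": {
  "series": [
    [[0, -0.62, -0.78], [0, 0, 0]],
    [[0, -0.62, -0.78], [0, 0, 0]],
    [[0, -0.62, -0.78], [0, 0, 0]],
    [[0, -0.62, -0.78], [0, 0, 0]],
    [[0, -0.62, -0.78], [0, 0, 0]]
  ]
}}

```text
time: 1.65
eef_pos: [0.5301, -0.1687, 0.4046]
tcp_rot: [0.701, 0.098, -0.7, 0.089]
contact_force: [0.4, -1.1, 0.1]
opening: 0.001
```

```bash
python3 -c "
from h import *
st([*ch(.1,0),.30],yaw)"
```

```text
t 1.65 pos [ 0.5301 -0.1687  0.4046] F [ 0.4 -1.1  0.1] open 0.001 jaw -1.305 q [-0.5  -0.05  1.66  0.01  1.54  0.81] xaxis [-0.001  0.013 -1.   ]
chest -0.0492 -0.1367 polar r 0.1453 th 2.796
shift units [ 2.13 -2.43 -3.21]
toolx turn deg -84.9
tilt fix deg(tool) [-0.   -0.17  0.74]
```

Request:
{"op": "drive_tool", "data": {
  "series": [
    [[0, -0.61, -0.8], [0, 0, 0.7]],
    [[0, -0.61, -0.8], [0, 0, 0]],
    [[0, -0.61, -0.8], [0, 0, 0]],
    [[0, -0.5, -0.7], [0, 0, 0]],
    [[0.8, 0, 0], [-8.5, 0, 0]]
  ]
}}

```text
time: 2.15
eef_pos: [0.6522, -0.0087, 0.3703]
tcp_rot: [0.696, 0.148, -0.686, 0.15]
contact_force: [0.3, 0.2, 0.2]
opening: -0.004
```

Request:
{"op": "drive_tool", "data": {
  "series": [
    [[0, 0, 0], [-8.5, 0, 0]],
    [[0, 0, 0], [-8.5, 0, 0]],
    [[0, 0, 0], [-8.5, 0, 0]],
    [[0, 0, 0], [-8.5, 0, 0]],
    [[0, 0, 0], [-8.5, 0, 0]]
  ]
}}

```text
time: 2.65
eef_pos: [0.6488, -0.0045, 0.3547]
tcp_rot: [-0.587, -0.394, 0.591, -0.388]
contact_force: [0.7, 0.4, 0.4]
opening: -0.001
```

Request:
{"op": "drive_tool", "data": {
  "series": [
    [[0, 0, 0], [-8.5, 0, 0]],
    [[0, 0, 0], [-8.5, 0, 0]],
    [[0, 0, 0], [-8.5, 0, 0]],
    [[0, 0, 0], [-8.5, 0, 0]],
    [[0, 0, 0], [0, 0, 0]]
  ]
}}

```text
time: 3.15
eef_pos: [0.6478, -0.0042, 0.3514]
tcp_rot: [0.446, 0.553, -0.449, 0.542]
contact_force: [-0.4, 0.0, 0.4]
opening: -0.006
```

```bash
python3 -c "
from h import *
st([*ch(.1,0),.27],yaw)
c=snap('scene','s1');c=snap('wrist','w1');st()"
```

```text
t 3.15 pos [ 0.6478 -0.0042  0.3514] F [-0.4  0.   0.4] open -0.006 jaw 0.2 q [-0.16  0.18  1.51  0.    1.47 -0.36] xaxis [-0.015  0.005 -1.   ]
chest 0.0956 0.0046 polar r 0.0957 th -1.523
shift units [1.62 0.11 0.11]
toolx turn deg 1.32
tilt fix deg(tool) [-0.   -0.45  0.77]
t 3.25 pos [ 0.6478 -0.0042  0.3514] F [0.1 1.1 0.5] open 0.004 jaw 0.197 q [-0.16  0.18  1.51  0.    1.47 -0.36] xaxis [-0.015  0.005 -1.   ]
chest 0.0956 0.0046 polar r 0.0957 th -1.523
tilt fix deg(tool) [-0.   -0.45  0.76]
```

View pics/s1.png

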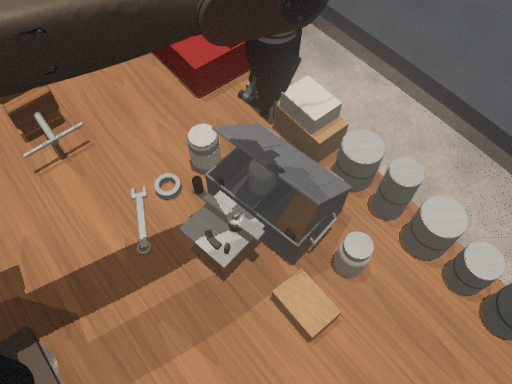

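View pics/w1.png

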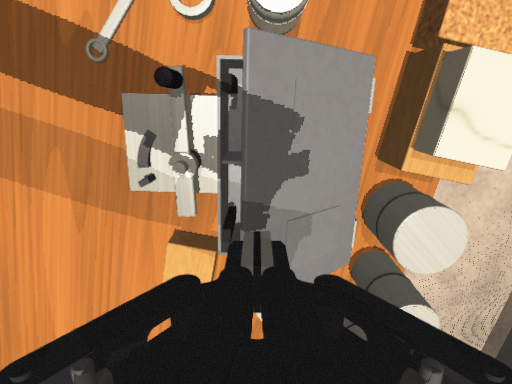

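Request:
{"op": "drive_tool", "data": {
  "series": [
    [[0.6, 0.1, 0.1], [0, 0, 0]],
    [[0.6, 0.1, 0], [0, 0, 0]],
    [[0.5, 0, 0], [0, 0, 0]],
    [[0.1, 0, 0], [0, 0, 0]]
  ]
}}

```text
time: 3.65
eef_pos: [0.6589, -0.0069, 0.2615]
tcp_rot: [0.451, 0.548, -0.452, 0.541]
contact_force: [-0.9, 0.6, -0.4]
opening: -0.002
```

Request:
{"op": "drive_tool", "data": {
  "series": [
    [[0.15, 0, 0], [0, 0, 0]],
    [[0.15, 0, 0], [0, 0, 0]]
  ]
}}

```text
time: 3.85
eef_pos: [0.6594, -0.007, 0.2473]
tcp_rot: [0.452, 0.546, -0.453, 0.541]
contact_force: [-0.1, 0.9, 0.1]
opening: -0.007
```

```bash
python3 -c "
from h import *
c=snap('wrist','w2');st()"
```

```text
t 3.9 pos [ 0.659  -0.0069  0.246 ] F [-0.8 -0.4 -0.5] open -0.002 jaw 0.184 q [-0.17  0.25  1.61  0.    1.29 -0.35] xaxis [-0.008  0.004 -1.   ]
chest 0.1061 -0.0001 polar r 0.1061 th -1.572
tilt fix deg(tool) [ 0.   -0.32  0.43]
```

View pics/w2.png

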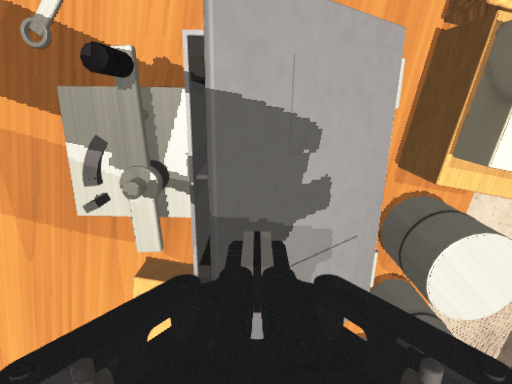

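Request:
{"op": "drive_tool", "data": {
  "series": [
    [[0.12, 0, 0], [0, 0, 0]],
    [[0.12, 0, 0], [0, 0, 0]],
    [[0.12, 0, 0], [0, 0, 0]]
  ]
}}

```text
time: 4.2
eef_pos: [0.6604, -0.0071, 0.2305]
tcp_rot: [0.452, 0.545, -0.452, 0.542]
contact_force: [-0.7, 0.1, -0.5]
opening: 0.003
```

Request:
{"op": "drive_tool", "data": {
  "series": [
    [[0.12, 0, 0], [0, 0, 0]],
    [[0.12, -0.05, 0], [0, 0, 0]],
    [[0.12, -0.05, 0], [0, 0, 0]]
  ]
}}

```text
time: 4.5
eef_pos: [0.6573, -0.0081, 0.215]
tcp_rot: [0.454, 0.543, -0.451, 0.544]
contact_force: [0.8, 0.1, 6.4]
opening: -0.002
```

```bash
python3 -c "
from h import *
c=snap('wrist','w3');st()"
```

```text
t 4.55 pos [ 0.6567 -0.0081  0.214 ] F [-0.3 -0.9  5. ] open 0.001 jaw 0.183 q [-0.17  0.27  1.65  0.    1.22 -0.35] xaxis [ 0.003  0.002 -1.   ]
chest 0.1037 -0.0009 polar r 0.1037 th -1.579
tilt fix deg(tool) [ 0.  -0.1 -0.2]
```

View pics/w3.png

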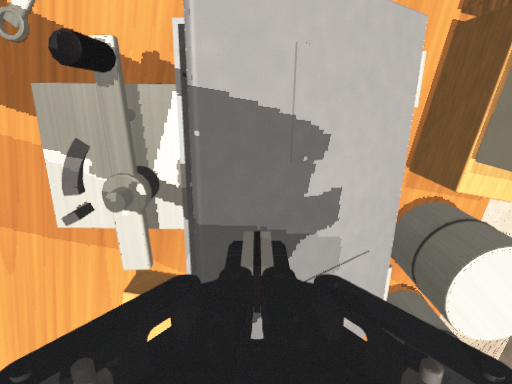

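The tips are on the lid near (258,238), pressing with about 5–6 N, and the lid is moving. I'll keep going down while shifting towards the front edge.

Request:
{"op": "drive_tool", "data": {
  "series": [
    [[0.15, -0.12, 0], [0, 0, 0]],
    [[0.15, -0.12, 0], [0, 0, 0]],
    [[0.15, -0.12, 0], [0, 0, 0]],
    [[0.15, -0.1, 0], [0, 0, 0]],
    [[0.15, -0.1, 0], [0, 0, 0]]
  ]
}}

```text
time: 5.05
eef_pos: [0.6359, -0.0118, 0.1823]
tcp_rot: [0.46, 0.536, -0.445, 0.55]
contact_force: [4.8, 2.8, 3.5]
opening: -0.002
```

Request:
{"op": "drive_tool", "data": {
  "series": [
    [[0.15, -0.1, 0], [0, 0, 0]],
    [[0.15, -0.08, 0], [0, 0, 0]],
    [[0.15, -0.08, 0], [0, 0, 0]],
    [[0.15, -0.08, 0], [0, 0, 0]]
  ]
}}

```text
time: 5.45
eef_pos: [0.6208, -0.0154, 0.1503]
tcp_rot: [0.462, 0.534, -0.443, 0.552]
contact_force: [4.0, 0.6, 4.1]
opening: 0.0
```

```bash
python3 -c "
from h import *
st()"
```

```text
t 5.45 pos [ 0.6208 -0.0154  0.1503] F [4.  0.6 4.1] open 0.0 jaw 0.182 q [-0.19  0.24  1.81  0.01  1.06 -0.38] xaxis [ 0.036  0.004 -0.999]
chest 0.067 -0.0017 polar r 0.067 th -1.596
tilt fix deg(tool) [-0.    0.17 -2.07]
```

Request:
{"op": "drive_tool", "data": {
  "series": [
    [[0.14, 0, 0], [0, 0, -1]],
    [[0.14, 0, 0], [0, 0, -1]],
    [[0.1, 0, 0], [0, 0, 0]]
  ]
}}

```text
time: 5.75
eef_pos: [0.6175, -0.0159, 0.1279]
tcp_rot: [0.449, 0.546, -0.456, 0.541]
contact_force: [1.3, 1.3, 3.6]
opening: 0.0
```

Request:
{"op": "drive_tool", "data": {
  "series": [
    [[0.08, 0, 0], [0, 0, 0]],
    [[0.06, 0, 0], [0, 0, 0]]
  ]
}}

```text
time: 5.95
eef_pos: [0.6173, -0.016, 0.1223]
tcp_rot: [0.448, 0.547, -0.457, 0.54]
contact_force: [-8.2, 2.1, 27.2]
opening: -0.003
```

```bash
python3 -c "
from h import *
c=snap('wrist','w4');st()"
```

```text
t 6.0 pos [ 0.6173 -0.016   0.1224] F [-4.2  1.8 15.6] open 0.001 jaw 0.183 q [-0.19  0.29  1.8  -0.01  1.06 -0.37] xaxis [-0.015 -0.004 -1.   ]
chest 0.0635 -0.0017 polar r 0.0635 th -1.597
tilt fix deg(tool) [0.   0.06 0.87]
```

View pics/w4.png

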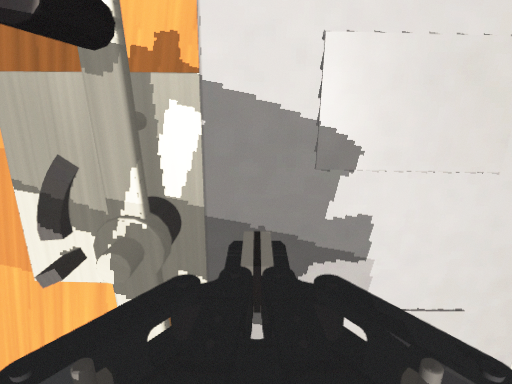

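The lid has met the bumpers with the TCP at 0.122, so the fingertips are 11–12 mm ahead of it, as stated. I'll lift off at once.

Request:
{"op": "drive_tool", "data": {
  "series": [
    [[-0.2, 0, 0], [0, 0, 0]],
    [[-0.8, 0, 0], [0, 0, 0.9]],
    [[-0.9, 0, 0], [0, 0, 0]]
  ]
}}

```text
time: 6.3
eef_pos: [0.611, -0.0151, 0.2079]
tcp_rot: [0.447, 0.551, -0.457, 0.536]
contact_force: [1.5, -0.4, 0.2]
opening: 0.005
```

```bash
python3 - <<'E'
from h import *
import pickle
d={}
for n in ['scene','wrist','top']:
    d[n]=snap(n,n[0]+'5')
pickle.dump(d,open('c5.pkl','wb'))
st([*knob(0.02),.22],yaw+.02)
for n in 'sw':
  a=cv2.imread(f'pics/{n}5.png'); 
  if n=='s': a=cv2.resize(a[110:290,170:370],None,fx=3.3,fy=3.3,interpolation=cv2.INTER_CUBIC); cv2.imwrite('pics/s5z.png',a)
E
```

```text
t 6.45 pos [ 0.6144 -0.0156  0.213 ] F [-0.8 -0.1  0.1] open 0.001 jaw 0.183 q [-0.19  0.19  1.75 -0.    1.22 -0.37] xaxis [-0.013 -0.    -1.   ]
chest 0.0607 -0.0008 polar r 0.0607 th -1.584
shift units [-0.12 -1.24 -2.02]
toolx turn deg -0.78
tilt fix deg(tool) [ 0.   -0.13  0.75]
```

View pics/s5z.png

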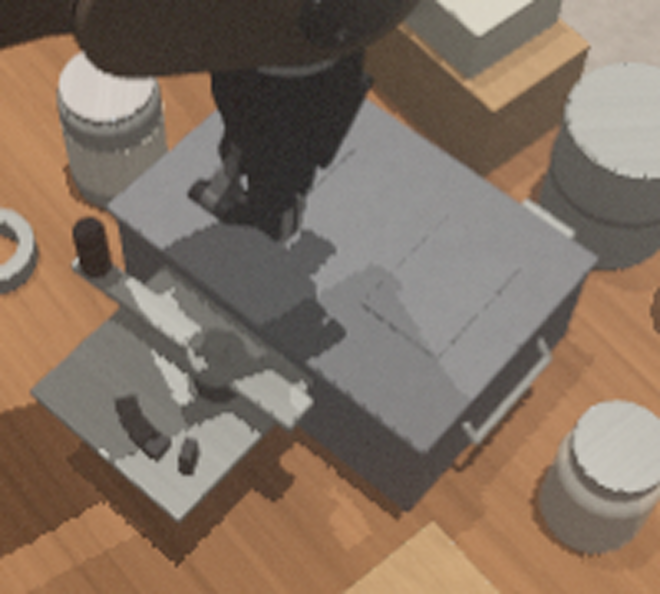

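View pics/w5.png

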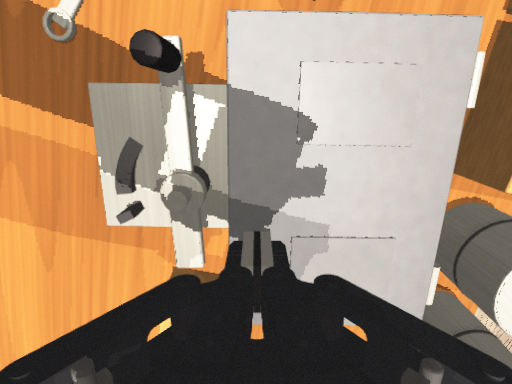

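The lid is flat on the rim in both views. In the wrist view the knob top is at (147,48), the hub at (183,187), the cam runs from (133,143) to (124,190), and the stop is at (130,211).

```bash
python3 - <<'E'
from h import *
import pickle
a=cv2.imread('pics/w5.png')[0:280,80:280]; cv2.imwrite('pics/w5z.png',cv2.resize(a[120:240],None,fx=4,fy=4,interpolation=cv2.INTER_CUBIC))
d=pickle.load(open('c5.pkl','rb'));W=d['wrist'];T=d['top'];S=d['scene']
def rep(nm,uv,z):
    w=onz(W,*uv,z);v=w[:2]-P;a,b=v@xv,v@yv;print(nm,w.round(4),'chest',round(a,4),round(b,4),'r',round(np.hypot(a,b),4),'th',round(np.arctan2(-a,b),3))
rep('knobtop',(147,48),.165);rep('hub',(181,187),.13)
rep('lidcorner',(228,11),.11)
rep('lever mid top near hub',(178,120),.121)
E
```

```text
knobtop [0.5347 0.0726 0.165 ] chest -0.0022 0.1001 r 0.1001 th 0.022
hub [ 0.5552 -0.0163  0.13  ] chest 0.0023 0.0089 r 0.0092 th -0.253
lidcorner [0.5688 0.1119 0.11  ] chest 0.0383 0.1327 r 0.1381 th -0.281
lever mid top near hub [0.5452 0.0317 0.121 ] chest 0.0009 0.0579 r 0.0579 th -0.016
```

View pics/w5z.png

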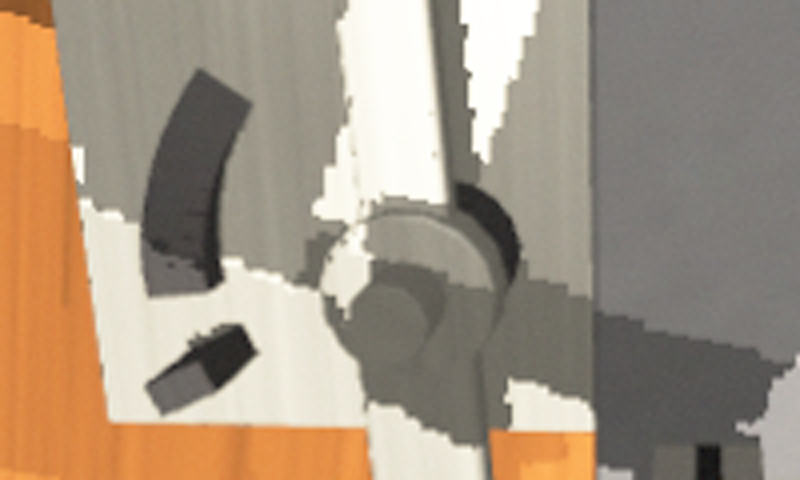

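```bash
python3 - <<'E'
from h import *
import pickle
d=pickle.load(open('c5.pkl','rb'));W=d['wrist']
def rep(nm,u,v,z):
    w=onz(W,80+u/4-.4,120+v/4-.4,z);v=w[:2]-P;a,b=v@xv,v@yv;print(nm,'r',round(np.hypot(a,b),4),'th',round(np.arctan2(-a,b),3))
rep('ramp0',225,87,.085);rep('crestend top',183,250,.095);rep('crestend bottom',186,292,.085)
rep('stop top near',220,335,.095);rep('stop top far',190,370,.095); rep('stop inner bot',185,360,.085)
st([*knob(0.02),.2],yaw+.02)
E
```

```text
ramp0 r 0.06 th 0.903
crestend top r 0.0562 th 1.521
crestend bottom r 0.0621 th 1.732
stop top near r 0.0529 th 1.896
stop top far r 0.0632 th 1.984
stop inner bot r 0.0689 th 1.969
t 6.45 pos [ 0.6144 -0.0156  0.213 ] F [-0.8 -0.1  0.1] open 0.001 jaw 0.183 q [-0.19  0.19  1.75 -0.    1.22 -0.37] xaxis [-0.013 -0.    -1.   ]
chest 0.0607 -0.0008 polar r 0.0607 th -1.584
shift units [ 0.28 -1.24 -2.02]
toolx turn deg -0.78
tilt fix deg(tool) [ 0.   -0.13  0.75]
```

Request:
{"op": "drive_tool", "data": {
  "series": [
    [[0, -0.45, -0.7], [0, 0, 0.7]],
    [[0, -0.45, -0.7], [0, 0, 0]],
    [[0, -0.34, -0.62], [0, 0, 0]],
    [[0, 0, 0], [0, 0, 0]]
  ],
  "grip": 0.1
}}

```text
time: 6.85
eef_pos: [0.5276, 0.0734, 0.2038]
tcp_rot: [0.449, 0.549, -0.457, 0.537]
contact_force: [-0.9, -0.9, -0.5]
opening: 0.545
```

```bash
python3 -c "
from h import *
c=snap('wrist','w6');st([*knob(0.02),.15],yaw+.02)"
```

```text
t 6.9 pos [0.5286 0.0723 0.2037] F [ 0.1  0.  -0.3] open 0.552 jaw 0.18 q [-0.05  0.02  1.95  0.    1.19 -0.23] xaxis [-0.019  0.001 -1.   ]
chest -0.0083 0.1008 polar r 0.1011 th 0.082
shift units [1.07 0.15 0.02]
toolx turn deg -0.99
tilt fix deg(tool) [ 0.   -0.25  1.03]
```

View pics/w6.png

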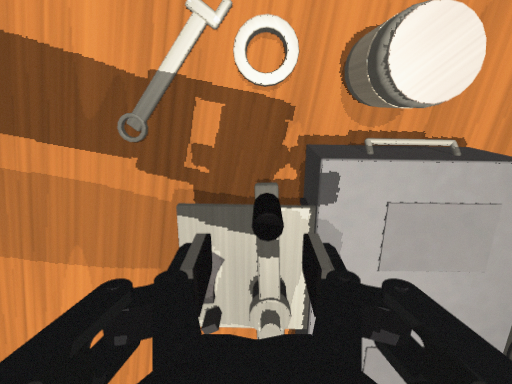

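The knob top, near (268,215–235), lies between the open fingers and about 5 mm right of the middle. I'll descend astride it.

Request:
{"op": "drive_tool", "data": {
  "series": [
    [[0.1, 0.13, 0], [-1, 0, 1]],
    [[0.35, 0, 0], [0, 0, 0]],
    [[0.35, 0, 0], [0, 0, 0]],
    [[0.2, 0, 0], [0, 0, 0]]
  ]
}}

```text
time: 7.3
eef_pos: [0.5378, 0.0707, 0.1494]
tcp_rot: [0.449, 0.547, -0.447, 0.546]
contact_force: [-0.7, 0.5, -0.2]
opening: 0.551
```

```bash
python3 -c "
from h import *
c=snap('wrist','w7');c=snap('scene','s7');st([*knob(0.02),.15],yaw+.02)"
```

```text
t 7.4 pos [0.5369 0.0708 0.149 ] F [-0.  -0.6  0.3] open 0.55 jaw 0.198 q [-0.06  0.09  1.98  0.    1.07 -0.26] xaxis [-0.002  0.003 -1.   ]
chest -0.0003 0.0979 polar r 0.0979 th 0.003
shift units [-0.02 -0.03 -0.04]
toolx turn deg 0.03
tilt fix deg(tool) [ 0.   -0.21  0.06]
```

View pics/w7.png

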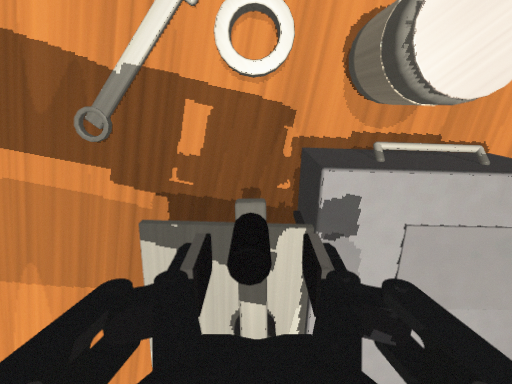

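View pics/s7.png

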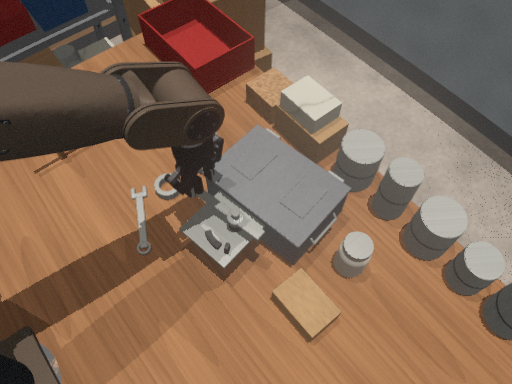

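Request:
{"op": "drive_tool", "data": {
  "series": [
    [[0, 0, 0], [0, 0, 0]],
    [[0, 0, 0], [0, 0, 0]]
  ],
  "grip": -0.25
}}

```text
time: 7.6
eef_pos: [0.538, 0.07, 0.1494]
tcp_rot: [0.449, 0.548, -0.448, 0.546]
contact_force: [-0.0, 0.3, 1.0]
opening: 0.372
```

```bash
python3 -c "
from h import *
c=snap('wrist','w8')
for z in (.165,): 
  for uv in ((250,262),(250,258)):print(onz(c,*uv,z))
print(proj(c,[*knob(.02),.165]))
st([*knob(0.02),.15],yaw+.02)"
```

```text
[0.53332302 0.07576543 0.165     ]
[0.53295685 0.07765585 0.165     ]
(np.float64(252.2307552579943), np.float64(269.08531177744226))
t 7.65 pos [0.5383 0.0701 0.1498] F [-0.1  0.4  0.4] open 0.377 jaw 0.197 q [-0.06  0.09  1.98  0.    1.07 -0.26] xaxis [-0.     0.003 -1.   ]
chest 0.0009 0.0969 polar r 0.0969 th -0.009
shift units [-0.   -0.06 -0.06]
toolx turn deg -0.01
tilt fix deg(tool) [ 0.   -0.18 -0.03]
```

View pics/w8.png

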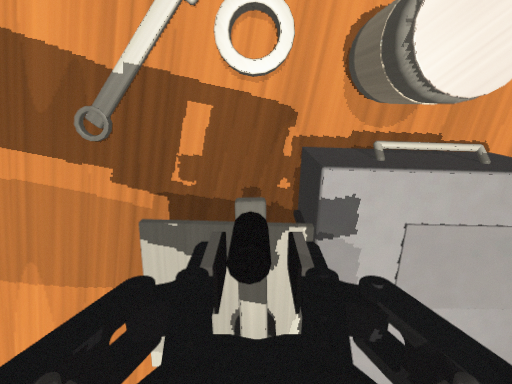

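Request:
{"op": "drive_tool", "data": {
  "series": [
    [[0, -0.17, -0.06], [-5, 0, 0]],
    [[0, -0.18, 0.01], [-5, 0, 0]],
    [[0, -0.18, 0.01], [-5, 0, 0]],
    [[0, -0.18, 0.01], [-5, 0, 0]],
    [[0, -0.18, 0.01], [-5, 0, 0]]
  ]
}}

```text
time: 8.15
eef_pos: [0.5004, 0.0549, 0.1546]
tcp_rot: [0.317, 0.631, -0.311, 0.637]
contact_force: [0.3, -0.1, 0.2]
opening: 0.372
```

```bash
python3 -c "
from h import *
st([*knob(0.42),.15],yaw+.42)"
```

```text
t 8.15 pos [0.5004 0.0549 0.1546] F [ 0.3 -0.1  0.2] open 0.372 jaw 0.651 q [-0.09 -0.01  2.07  0.01  1.06 -0.75] xaxis [ 0.011  0.004 -1.   ]
chest -0.0391 0.0887 polar r 0.0969 th 0.415
shift units [ 0.09 -0.01 -0.06]
toolx turn deg 3.11
tilt fix deg(tool) [-0.    0.23 -0.63]
```

Request:
{"op": "drive_tool", "data": {
  "series": [
    [[0.1, -0.18, -0.05], [-3, 0, 0]],
    [[0.05, -0.18, -0.03], [-4, 0, 0]],
    [[0.02, -0.18, 0], [-5, 0, 0]],
    [[0.02, -0.18, 0], [-5, 0, 0]]
  ]
}}

```text
time: 8.55
eef_pos: [0.4741, 0.033, 0.1495]
tcp_rot: [0.215, 0.667, -0.208, 0.682]
contact_force: [0.3, 0.0, 0.1]
opening: 0.375
```

```bash
python3 -c "
from h import *
c=snap('wrist','w9')
st([*knob(0.8),.15],yaw+.8)"
```

```text
t 8.6 pos [0.4734 0.0324 0.1492] F [-0.6 -0.8 -0.2] open 0.374 jaw 0.964 q [-0.15 -0.07  2.15  0.01  1.05 -1.12] xaxis [ 0.022  0.002 -1.   ]
chest -0.0697 0.0712 polar r 0.0996 th 0.774
shift units [-0.02 -0.05 -0.01]
toolx turn deg -0.74
tilt fix deg(tool) [-0.    0.97 -0.83]
```

View pics/w9.png

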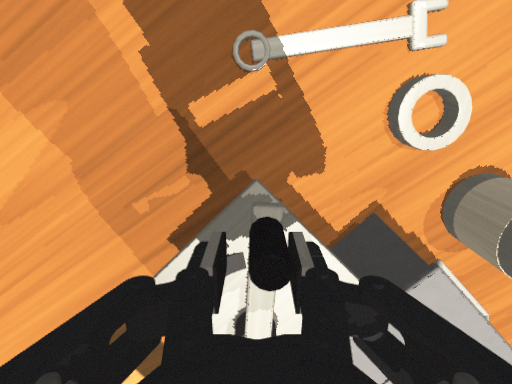

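The knob at (268,255) is being carried by the trailing (right) finger. Next comes the ramp.

Request:
{"op": "drive_tool", "data": {
  "series": [
    [[0, -0.15, 0], [-4, 1, -0.8]],
    [[0, -0.15, 0], [-4, 0, 0]],
    [[0, -0.15, 0], [-4, 0, 0]],
    [[0, -0.15, 0], [-4, 0, 0]]
  ]
}}

```text
time: 9.0
eef_pos: [0.461, 0.0065, 0.1524]
tcp_rot: [0.115, 0.695, -0.113, 0.7]
contact_force: [3.2, 4.3, -2.6]
opening: 0.373
```

```bash
python3 -c "
from h import *
st([*knob(1.1),.15],yaw+1.1)"
```

```text
t 9.0 pos [0.461  0.0065 0.1524] F [ 3.2  4.3 -2.6] open 0.373 jaw 1.247 q [-0.21 -0.1   2.17  0.    1.07 -1.46] xaxis [ 0.007  0.001 -1.   ]
chest -0.0864 0.0479 polar r 0.0988 th 1.064
shift units [ 0.05 -0.07 -0.02]
toolx turn deg -1.7
tilt fix deg(tool) [-0.    0.38 -0.22]
```

Request:
{"op": "drive_tool", "data": {
  "series": [
    [[0.04, -0.15, -0.02], [-4.5, 0.3, 0]],
    [[0, -0.15, 0], [-4, 0, 0]],
    [[0, -0.15, 0], [-4, 0, 0]],
    [[0, -0.15, 0], [-4, 0, 0]]
  ]
}}

```text
time: 9.4
eef_pos: [0.4579, -0.0156, 0.1551]
tcp_rot: [0.021, 0.701, -0.004, 0.712]
contact_force: [-0.2, 2.1, 0.9]
opening: 0.377
```

```bash
python3 -c "
from h import *
c=snap('wrist','w10')
st([*knob(1.4),.15],yaw+1.4)"
```

```text
t 9.45 pos [ 0.458  -0.0169  0.1553] F [0.5 1.6 0.7] open 0.377 jaw 1.538 q [-0.27 -0.12  2.18  0.03  1.07 -1.82] xaxis [ 0.016  0.021 -1.   ]
chest -0.0935 0.0254 polar r 0.0969 th 1.305
shift units [ 0.1  -0.19 -0.07]
toolx turn deg -2.25
tilt fix deg(tool) [-0.    0.88 -1.22]
```

View pics/w10.png

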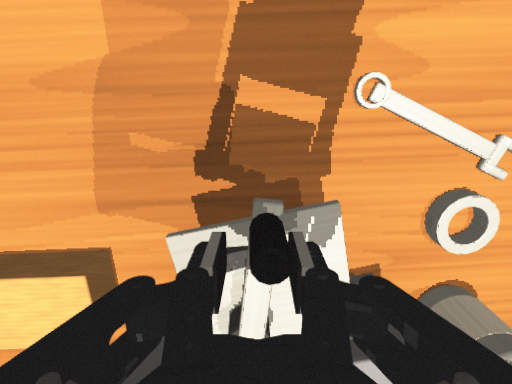

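Request:
{"op": "drive_tool", "data": {
  "series": [
    [[0.06, -0.16, -0.05], [-3, 0.8, -1.2]],
    [[0.02, -0.15, -0.02], [-4, 0, 0]],
    [[0, -0.15, 0], [-4, 0, 0]]
  ]
}}

```text
time: 9.75
eef_pos: [0.4585, -0.0323, 0.1565]
tcp_rot: [-0.048, 0.701, 0.061, 0.709]
contact_force: [-2.9, 11.0, 3.9]
opening: 0.378
```

```bash
python3 -c "
from h import *
st([*knob(1.6),.152],yaw+1.6)"
```

```text
t 9.75 pos [ 0.4585 -0.0323  0.1565] F [-2.9 11.   3.9] open 0.378 jaw 1.725 q [-0.3  -0.11  2.17  0.03  1.08 -2.04] xaxis [ 0.011  0.02  -1.   ]
chest -0.0957 0.0102 polar r 0.0962 th 1.464
shift units [ 0.08 -0.27 -0.08]
toolx turn deg -2.99
tilt fix deg(tool) [ 0.    0.78 -1.03]
```

Request:
{"op": "drive_tool", "data": {
  "series": [
    [[0, -0.1, -0.04], [-2.5, 0.8, -1]],
    [[0, -0.1, -0.02], [-2.5, 0, 0]]
  ]
}}

```text
time: 9.95
eef_pos: [0.4586, -0.0396, 0.1581]
tcp_rot: [-0.082, 0.7, 0.087, 0.704]
contact_force: [0.7, 9.0, 2.3]
opening: 0.373
```

```bash
python3 -c "
from h import *
c=snap('wrist','w11');c=snap('scene','s11')
cv2.imwrite('pics/s11z.png',cv2.resize(c['img'][130:290,150:310,::-1],None,fx=3.7,fy=3.7,interpolation=cv2.INTER_CUBIC))
st([*knob(1.6),.155],yaw+1.6)"
```

```text
t 10.05 pos [ 0.4588 -0.0416  0.1583] F [ 0.5 -0.4  0. ] open 0.378 jaw 1.81 q [-0.31 -0.11  2.16  0.    1.08 -2.12] xaxis [ 0.004  0.002 -1.   ]
chest -0.0971 0.001 polar r 0.0971 th 1.561
shift units [ 0.07 -0.07 -0.06]
toolx turn deg 1.87
tilt fix deg(tool) [ 0.    0.25 -0.06]
```

View pics/w11.png

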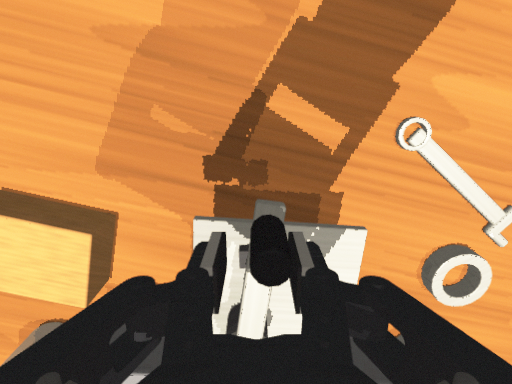

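View pics/s11z.png

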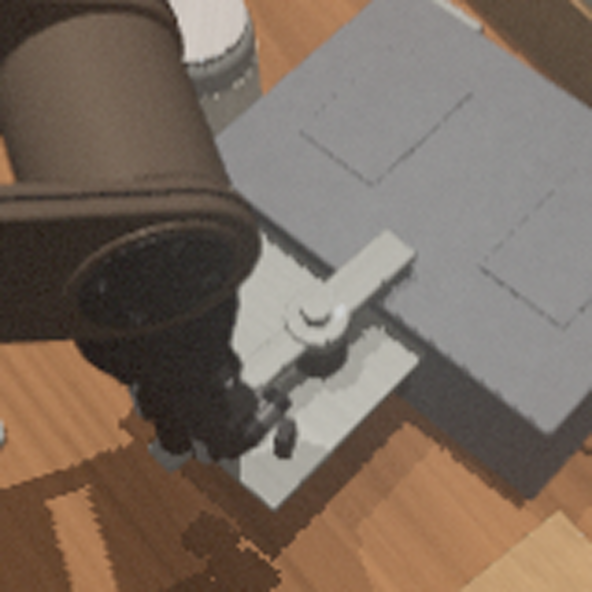

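Request:
{"op": "drive_tool", "data": {
  "series": [
    [[0.04, -0.1, -0.05], [-1.5, 0, 0]],
    [[0.02, -0.1, -0.02], [-2.5, 0, 0]]
  ]
}}

```text
time: 10.25
eef_pos: [0.4594, -0.0495, 0.1576]
tcp_rot: [-0.105, 0.696, 0.11, 0.702]
contact_force: [-2.8, 6.2, 5.4]
opening: 0.374
```

```bash
python3 -c "
from h import *
st([*knob(1.7),.155],yaw+1.7)"
```

```text
t 10.25 pos [ 0.4594 -0.0495  0.1576] F [-2.8  6.2  5.4] open 0.374 jaw 1.875 q [-0.33 -0.11  2.16  0.01  1.08 -2.21] xaxis [ 0.008  0.009 -1.   ]
chest -0.0978 -0.0069 polar r 0.0981 th 1.641
shift units [ 0.05 -0.12 -0.04]
toolx turn deg -0.09
tilt fix deg(tool) [ 0.    0.6  -0.33]
```

Request:
{"op": "drive_tool", "data": {
  "series": [
    [[0, -0.08, -0.04], [-2.5, 0.5, 0]],
    [[0, -0.06, -0.02], [-2, 0, 0]]
  ]
}}

```text
time: 10.45
eef_pos: [0.4598, -0.0559, 0.1587]
tcp_rot: [-0.131, 0.693, 0.137, 0.696]
contact_force: [0.5, 3.0, -0.6]
opening: 0.371
```

```bash
python3 -c "
from h import *
c=snap('wrist','w12')
st([*knob(1.8),.155],yaw+1.8)"
```

```text
t 10.5 pos [ 0.4598 -0.0564  0.1587] F [-0.4 -0.1 -0.3] open 0.374 jaw 1.953 q [-0.35 -0.1   2.16  0.01  1.09 -2.3 ] xaxis [ 0.003  0.007 -1.   ]
chest -0.0986 -0.0138 polar r 0.0996 th 1.71
shift units [ 0.07 -0.18 -0.01]
toolx turn deg -1.38
tilt fix deg(tool) [ 0.    0.3  -0.33]
```

View pics/w12.png

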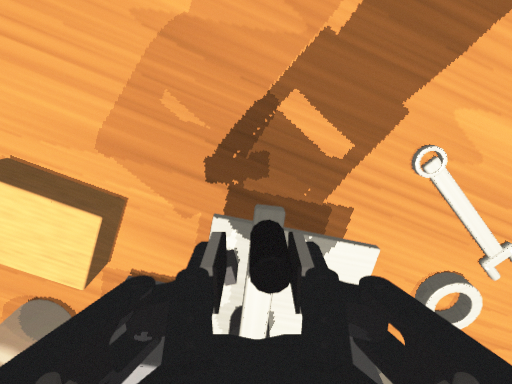

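Request:
{"op": "drive_tool", "data": {
  "series": [
    [[0.04, -0.07, 0], [-2.5, 0, 0]],
    [[0, -0.06, 0], [-2, 0, 0]]
  ]
}}

```text
time: 10.7
eef_pos: [0.4622, -0.0616, 0.1574]
tcp_rot: [-0.158, 0.687, 0.164, 0.69]
contact_force: [0.2, 1.3, -0.3]
opening: 0.374
```

```bash
python3 -c "
from h import *
st([*knob(1.8),.155],yaw+1.8)"
```

```text
t 10.7 pos [ 0.4622 -0.0616  0.1574] F [ 0.2  1.3 -0.3] open 0.374 jaw 2.03 q [-0.36 -0.09  2.15  0.01  1.09 -2.39] xaxis [ 0.002  0.008 -1.   ]
chest -0.0972 -0.0193 polar r 0.0991 th 1.767
shift units [ 0.05 -0.06 -0.02]
toolx turn deg 3.02
tilt fix deg(tool) [ 0.    0.3  -0.38]
```

Request:
{"op": "drive_tool", "data": {
  "series": [
    [[0.02, -0.06, 0], [0, 0, 0]],
    [[0, -0.05, 0], [0, 0, 0]]
  ]
}}

```text
time: 10.9
eef_pos: [0.465, -0.0672, 0.1568]
tcp_rot: [-0.158, 0.688, 0.162, 0.69]
contact_force: [0.3, 0.8, -0.1]
opening: 0.374
```

```bash
python3 -c "
from h import *
c=snap('wrist','w13')
st([*knob(1.85),.155],yaw+1.85)"
```

```text
t 10.95 pos [ 0.4653 -0.0675  0.157 ] F [-0.7 -1.2  0.4] open 0.375 jaw 2.027 q [-0.36 -0.08  2.14  0.01  1.08 -2.39] xaxis [ 0.003  0.006 -1.   ]
chest -0.0952 -0.0257 polar r 0.0986 th 1.834
shift units [ 0.04 -0.03 -0.03]
toolx turn deg -0.03
tilt fix deg(tool) [-0.    0.29 -0.23]
```

View pics/w13.png

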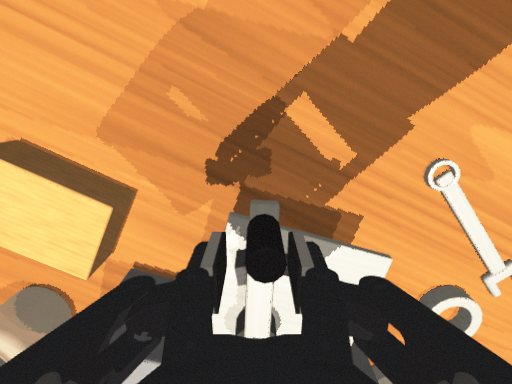

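```bash
python3 - <<'E'
from h import *
c=snap('scene','s14');w=snap('wrist','w14')
for z in (.165,.175):
    for th in (1.75,1.78,1.82): print(z,th,np.round(proj(w,[*knob(th),z]),1))
cv2.imwrite('pics/s14z.png',cv2.resize(c['img'][130:290,150:310,::-1],None,fx=3.7,fy=3.7,interpolation=cv2.INTER_CUBIC))
a=[cv2.resize(cv2.imread(f'pics/{n}.png')[190:340,200:320],None,fx=3,fy=3,interpolation=cv2.INTER_CUBIC) for n in ('w12','w14')]
a=np.hstack(a);cv2.imwrite('pics/cmp.png',np.clip(a.astype(float)*2.5,0,255))
st()
E
```

```text
0.165 1.75 [275.1 267.2]
0.165 1.78 [268.6 266.8]
0.165 1.82 [259.9 266.4]
0.175 1.75 [276.5 279.7]
0.175 1.78 [269.5 279.2]
0.175 1.82 [260.2 278.8]
t 11.05 pos [ 0.465  -0.0671  0.1569] F [0.1 0.7 0. ] open 0.378 jaw 2.027 q [-0.36 -0.08  2.14  0.01  1.08 -2.39] xaxis [ 0.002  0.007 -1.   ]
chest -0.0954 -0.0252 polar r 0.0987 th 1.829
tilt fix deg(tool) [ 0.    0.29 -0.28][ WARN:0@3.659] global loadsave.cpp:1063 imwrite_ Unsupported depth image for selected encoder is fallbacked to CV_8U.
```

View pics/s14z.png

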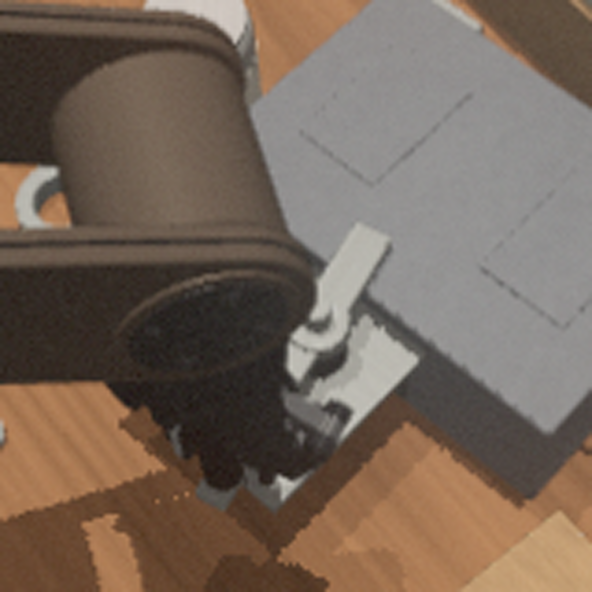

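View pics/cmp.png

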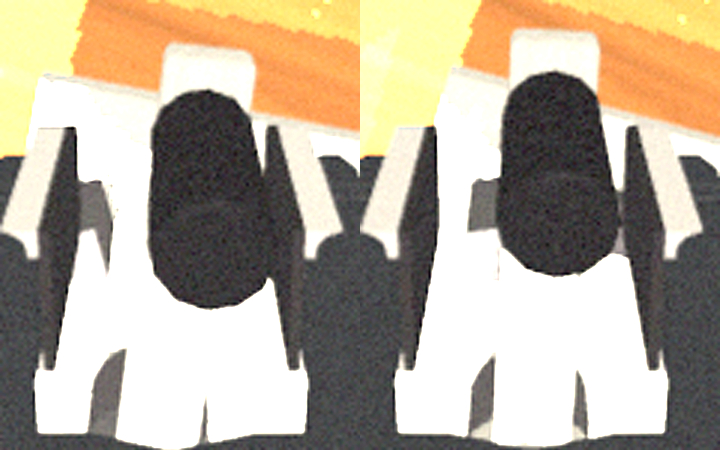

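The knob-top centre has gone from row 275 in w12 to (266,265) in w14. That matches the dropped height of 0.165 m at a turn of about 1.79, and the force is near zero, so the pin appears to be in the notch. I'll open and withdraw straight up.

Request:
{"op": "drive_tool", "data": {
  "series": [
    [[0, 0, 0], [0, 0, 0]],
    [[0, 0, 0], [0, 0, 0]]
  ],
  "grip": 0.1
}}

```text
time: 11.25
eef_pos: [0.4651, -0.0672, 0.157]
tcp_rot: [-0.158, 0.687, 0.162, 0.69]
contact_force: [0.3, -0.4, 0.3]
opening: 0.556
```

Request:
{"op": "drive_tool", "data": {
  "series": [
    [[-0.4, 0, 0], [0, 0, 0]],
    [[-0.8, 0, 0], [0, 0, 0]],
    [[-0.8, 0, 0], [0, 0, 0]],
    [[-0.4, 0, 0], [0, 0, 0]],
    [[0, 0, 0], [0, 0, 0]]
  ]
}}

```text
time: 11.75
eef_pos: [0.4635, -0.0674, 0.2794]
tcp_rot: [-0.156, 0.689, 0.162, 0.689]
contact_force: [0.1, -0.7, -0.8]
opening: 0.552
```

```bash
python3 - <<'E'
from h import *
w=snap('wrist','w15');s=snap('scene','s15');t=snap('top','t15')
for z in (.165,.175):
    for th in (1.75,1.79,1.82): print(z,th,np.round(proj(w,[*knob(th),z]),1))
cv2.imwrite('pics/s15z.png',cv2.resize(s['img'][130:290,150:310,::-1],None,fx=3.7,fy=3.7,interpolation=cv2.INTER_CUBIC))
st()
E
```

```text
0.165 1.75 [265.  192.4]
0.165 1.79 [260.3 192. ]
0.165 1.82 [256.8 191.9]
0.175 1.75 [265.4 196. ]
0.175 1.79 [260.5 195.6]
0.175 1.82 [256.8 195.4]
t 11.9 pos [ 0.4615 -0.0667  0.2745] F [-0.1 -0.  -0.1] open 0.551 jaw 2.025 q [-0.37 -0.21  2.03  0.01  1.34 -2.39] xaxis [-0.01   0.011 -1.   ]
chest -0.0988 -0.0242 polar r 0.1017 th 1.811
tilt fix deg(tool) [ 0.   -0.24 -0.79]
```

View pics/w15.png

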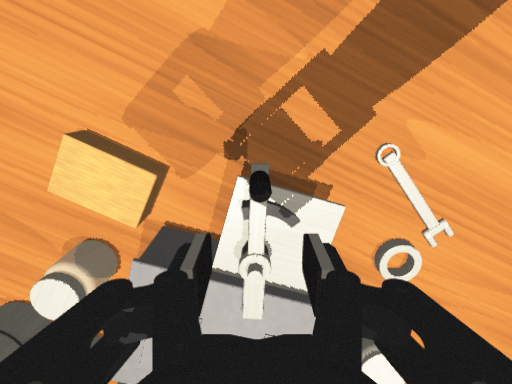

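View pics/s15z.png

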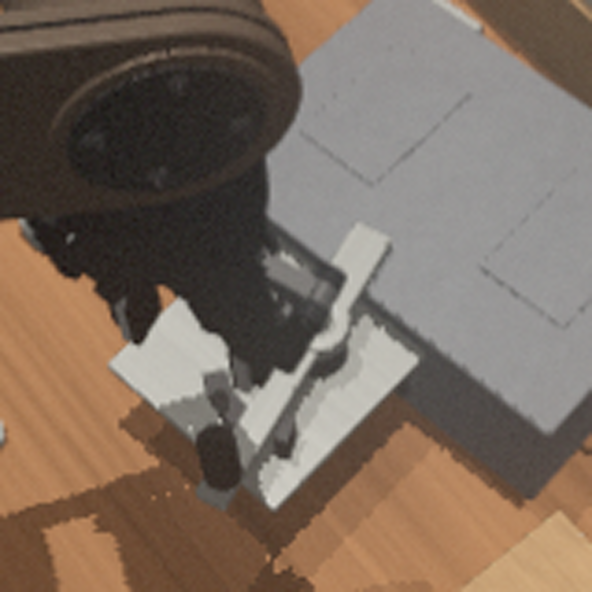

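```bash
python3 - <<'E'
from h import *
w=snap('wrist','w16');s=snap('scene','s16')
for z in (.165,.175): print('scene',z,np.round(proj(s,[*knob(1.79),z]),1), 'bottom',np.round(proj(s,[*knob(1.79),z-.044]),1))
a=cv2.resize(s['img'][225:275,180:250,::-1],None,fx=10,fy=10,interpolation=cv2.INTER_CUBIC)
b=cv2.resize(w['img'][150:330,210:330,::-1],None,fx=2.78,fy=2.78,interpolation=cv2.INTER_CUBIC)[:500]
a=cv2.resize(a,(460,330));o=np.zeros((500,800,3),np.uint8);o[:330,:460]=a;o[:500,460:460+b.shape[1]]=b[:,:340]
cv2.imwrite('pics/z16.png',np.clip(o.astype(float)*1.6,0,255).astype(np.uint8))
# tongue tip/lid in top view
E
```

```text
scene 0.165 [207.3 249.1] bottom [209.4 258.3]
scene 0.175 [206.8 246.9] bottom [209.  256.3]
```

View pics/z16.png

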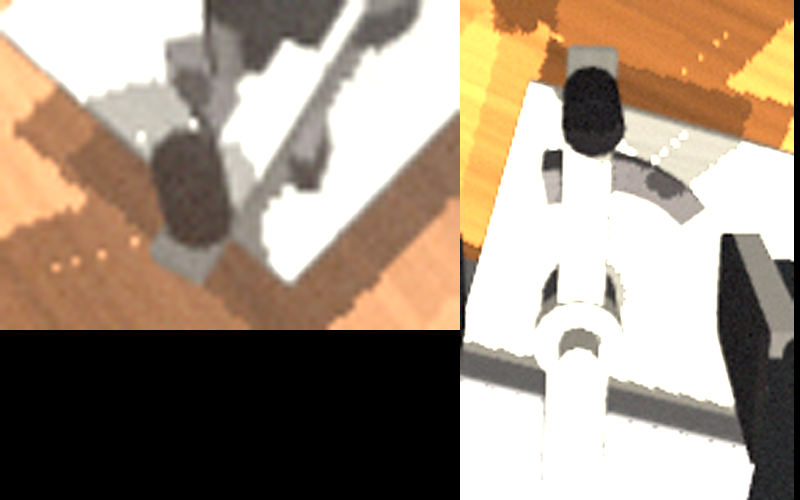

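The views leave the drop height ambiguous at the 1–2 px level. A light touch on the knob top with shut fingers will settle it: the TCP should read about 0.177 if the handle is down and about 0.187 if it is on the crest.

Request:
{"op": "drive_tool", "data": {
  "series": [
    [[0, 0, 0], [0, 0, 0]],
    [[0, 0, 0], [0, 0, 0]],
    [[0.3, 0, 0], [0, 0, -0.8]],
    [[0.3, 0, 0], [0, 0, 0]]
  ],
  "grip": -1
}}

```text
time: 12.4
eef_pos: [0.4603, -0.0663, 0.2405]
tcp_rot: [-0.159, 0.692, 0.16, 0.686]
contact_force: [0.6, -1.2, 0.9]
opening: 0.006
```

```bash
python3 -c "
from h import *
w=snap('wrist','w17')
st([*knob(1.8),.195])"
```

```text
t 12.45 pos [ 0.459  -0.0659  0.2376] F [-0.7  0.1 -1.2] open -0.004 jaw 2.024 q [-0.36 -0.18  2.08 -0.    1.26 -2.38] xaxis [-0.013  0.001 -1.   ]
chest -0.1011 -0.023 polar r 0.1037 th 1.794
shift units [ 0.85 -0.02  0.08]
tilt fix deg(tool) [-0.   -0.64 -0.39]
```

View pics/w17.png

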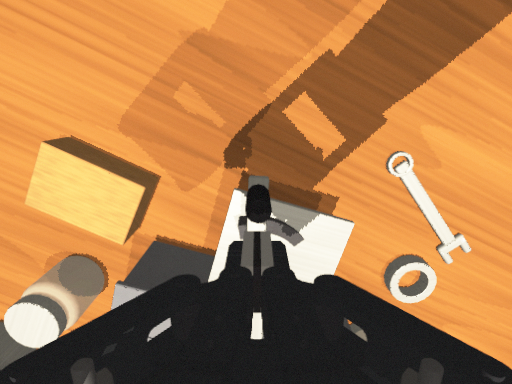

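Request:
{"op": "drive_tool", "data": {
  "series": [
    [[0.4, 0, 0.05], [0, -0.6, -0.4]],
    [[0.35, 0, 0.03], [0, 0, 0]],
    [[0.1, 0, 0], [0, 0, 0]]
  ]
}}

```text
time: 12.75
eef_pos: [0.4621, -0.064, 0.1932]
tcp_rot: [-0.159, 0.69, 0.159, 0.688]
contact_force: [-0.6, 0.1, -0.3]
opening: -0.0
```

```bash
python3 -c "
from h import *
st([*knob(1.8),.190])"
```

```text
t 12.75 pos [ 0.4621 -0.064   0.1932] F [-0.6  0.1 -0.3] open -0.0 jaw 2.024 q [-0.36 -0.14  2.12 -0.    1.16 -2.38] xaxis [-0.002  0.    -1.   ]
chest -0.0978 -0.0216 polar r 0.1001 th 1.788
shift units [ 0.06 -0.02  0.  ]
tilt fix deg(tool) [-0.   -0.09 -0.05]
```

Request:
{"op": "drive_tool", "data": {
  "series": [
    [[0.06, 0, 0], [0, 0, 0]],
    [[0.06, 0, 0], [0, 0, 0]]
  ]
}}

```text
time: 12.95
eef_pos: [0.462, -0.064, 0.187]
tcp_rot: [-0.159, 0.69, 0.159, 0.688]
contact_force: [-0.1, -0.0, 0.4]
opening: -0.001
```

Request:
{"op": "drive_tool", "data": {
  "series": [
    [[0.05, 0, 0], [0, 0, 0]],
    [[0.04, 0, 0], [0, 0, 0]]
  ]
}}

```text
time: 13.15
eef_pos: [0.4626, -0.0643, 0.1834]
tcp_rot: [-0.159, 0.689, 0.159, 0.689]
contact_force: [-0.3, -0.1, 0.1]
opening: 0.003
```

Request:
{"op": "drive_tool", "data": {
  "series": [
    [[0.04, 0, 0], [0, 0, 0]]
  ]
}}

```text
time: 13.25
eef_pos: [0.4629, -0.0645, 0.1818]
tcp_rot: [-0.159, 0.689, 0.159, 0.689]
contact_force: [0.6, -0.1, -1.5]
opening: -0.003
```

Request:
{"op": "drive_tool", "data": {
  "series": [
    [[0.05, 0, 0], [0, 0, 0]]
  ]
}}

```text
time: 13.35
eef_pos: [0.4632, -0.0646, 0.1797]
tcp_rot: [-0.159, 0.689, 0.159, 0.689]
contact_force: [0.4, -0.1, 0.4]
opening: 0.0
```

Request:
{"op": "drive_tool", "data": {
  "series": [
    [[0.05, 0, 0], [0, 0, 0]]
  ]
}}

```text
time: 13.45
eef_pos: [0.4634, -0.0647, 0.1773]
tcp_rot: [-0.159, 0.689, 0.158, 0.689]
contact_force: [-0.1, 0.0, 0.4]
opening: -0.002
```

Request:
{"op": "drive_tool", "data": {
  "series": [
    [[0.05, 0, 0], [0, 0, 0]]
  ]
}}

```text
time: 13.55
eef_pos: [0.4633, -0.065, 0.1753]
tcp_rot: [-0.16, 0.689, 0.158, 0.689]
contact_force: [-4.8, -0.3, 12.9]
opening: -0.002
```

Contact came at about 0.176, which puts the knob top at about 0.164, so the handle is fully down. I'll withdraw and take a last look.

Request:
{"op": "drive_tool", "data": {
  "series": [
    [[-0.3, 0, 0], [0, 0, 0]],
    [[-0.8, 0, 0], [0, 0, 0]],
    [[-0.8, 0, 0], [0, 0, 0]],
    [[-0.8, 0, 0], [0, 0, 0]],
    [[-0.4, 0, 0], [0, 0, 0]]
  ],
  "grip": -0.5
}}

```text
time: 14.05
eef_pos: [0.4611, -0.064, 0.3302]
tcp_rot: [-0.158, 0.692, 0.16, 0.686]
contact_force: [0.3, 0.2, 0.6]
opening: 0.248
```

Request:
{"op": "drive_tool", "data": {
  "series": [
    [[0, 0, 0], [0, 0, 0]],
    [[0, 0, 0], [0, 0, 0]],
    [[0, 0, 0], [0, 0, 0]]
  ]
}}

```text
time: 14.35
eef_pos: [0.4619, -0.0643, 0.3319]
tcp_rot: [-0.159, 0.691, 0.159, 0.687]
contact_force: [-1.1, 0.3, -0.5]
opening: 0.249
```

```bash
python3 -c "
from h import *
w=snap('wrist','w18');s=snap('scene','s18');st()"
```

```text
t 14.45 pos [ 0.4616 -0.0642  0.3312] F [-0.2  0.5 -0.4] open 0.252 jaw 2.025 q [-0.36 -0.24  1.96 -0.    1.44 -2.38] xaxis [-0.006  0.    -1.   ]
chest -0.0982 -0.0217 polar r 0.1006 th 1.788
tilt fix deg(tool) [ 0.   -0.32 -0.18]
```

View pics/w18.png

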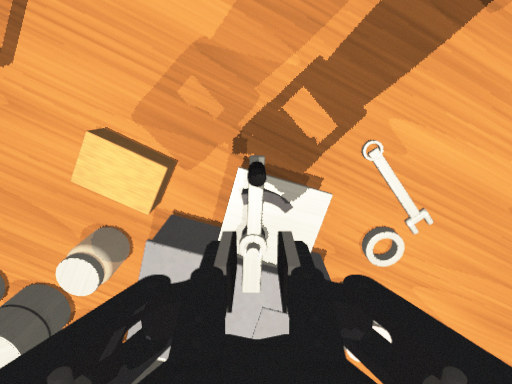

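View pics/s18.png

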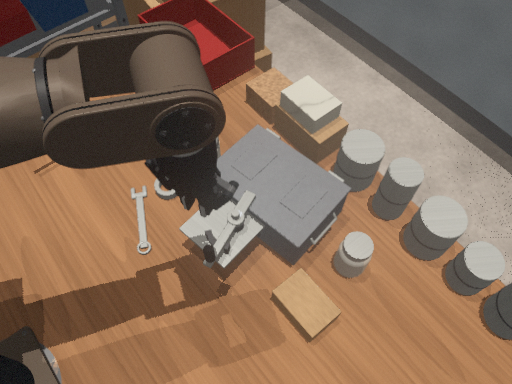

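The last views show the lid shut, with the tongue over its front edge at about (245,205) in the scene view. The lever sits between the crest end and the stop, near (255,190) in the wrist view. The other things look unmoved, and the gripper is clear.

```bash
python3 -c "
from h import *
print(ctrl.sign_off())"
```

```text
the job is handed in; nothing more can be done
None
```

I shut the lid and latched it, then let go and handed the job in at about 14.5 s. The handle went over the crest and dropped into the notch at a turn of about 1.79 rad.

- **Lid:** It closed with about 5–6 N of push. When it met the bumpers the force briefly read 27 N, more than I wanted, and I lifted off at once.
- **Handle:** I pushed the knob round loosely between the fingers. It took up to about 11 N near the crest, above the stated 2 to 8 N. I stopped when it dropped, with no sign of pressing on the end stop.
- **Seating check:** The camera measurements of knob height disagreed by a few pixels. I settled it by touching the knob top with shut fingers. That put it at about 0.164 m, which matches the down height of 0.165 m and not the crest height of 0.175 m. The touch itself read about 13 N for a moment.
- **Last views:** They show the lid shut, the tongue over its front edge, and the lever between the crest end and the stop. The other things in view are where they were, and the gripper is about 150 mm clear above the knob. I did not look inside the chest again, as the lid is shut.

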